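# Lock the coin pot away in the market till

### The job

Press the button on top of the till so that its sprung drawer pops out, put the small round steel coin pot into the drawer, and push the drawer home until it clicks and stays shut by itself; how deep it must go to click differs from till to till, so go by feel. Be gentle with the till: never press or push on it with more than about 20 N. Leave the other goods on the table where they are.

Things in the scene. Friction and masses are not known exactly. Their poses are not given: they have to be found in the camera images.
- till: Till: white painted wooden box 190 mm deep (its x), 200 wide (its y), 90 high with a bare plywood top, fixed to the table. Origin at the centre of its underside, z up; +x points from the drawer front into the box, so the drawer comes out along -x, towards the robot. Two card boxes stand on its top at the rear. Never press the till or its drawer with more than about 20 N.
- drawer (a joint): Drawer travel, m: 0 latched. Released, a spring (5 N shut, 2 N open) drives it out to about 0.100. To shut, push along the till's +x. The catch yields backwards by an unseen play of 2 to 26 mm that differs from till to till; it clicks only when pushed past 0 by that play, at a push growing to about 11 N; 2 mm deeper is a hard stop: stop pushing there. Let go, it returns to 0 if latched.
- drawer_front (a point): Centre of the outer face of the drawer's front (a white block 170 mm wide, 62 high, 28 thick; lower edge 12 mm, upper edge 74 mm above the table); moves with the drawer, axes as the till's. Latched, this face stands about 32 mm out in front of the box, so it can be pushed past its latched place. To shut the drawer push near its middle.
- drawer_floor (a point): Centre of the drawer's inner floor, 17 mm above the table; moves with the drawer, axes as the till's. Inside 145 mm long (x), 138 wide (y); side walls 6 mm thick, 29 high. With the drawer out, its front 104 mm is clear of the box's top; the front block's inner face lies 72 mm to -x of this point, the middle of the clear part 20 mm to -x. The box's mouth leaves 61 mm above the floor.
- button_top (a point): Centre of the top of the round black push button, 30 mm across, standing 18 mm above the till's top on its left (+y) near the front edge, in a steel ring. It is pressed straight down. Button and ring ride with the catch: they shift back with it while the drawer is pushed shut.
- release (a joint): How far the button is pressed, m: 0 up, 0.010 fully down. A spring pushes it up with about 4.5 N, 7.5 N fully down; the drawer is freed at about 0.007. It is also the catch: it dips by itself to about 0.0065 while the drawer is pushed shut and snaps up to 0 as it latches. It must be up (let go) for the drawer to latch.
- pot_center (a point): Coin pot: a squat round steel pot, 36 mm across (lid 38 mm, top 10 mm) and 40 mm high, about 0.16 kg, standing on the table to the left of the till; the point is its centre, half-way up, 20 mm above its underside. Axis z up.
- jar: Glass jar, 52 mm across, 100 mm high; origin under its centre. Leave alone.
- bucket: White plastic bucket, 100 mm across, 100 mm high; origin under its centre. Leave alone.
- tub: Clear plastic tub, 130 x 100 x 50 mm, open top; origin under its centre. Leave alone.
- carton_a: Small card box, 36 x 56 x 80 mm, on the till's top at the rear; origin under its centre. Leave alone.
- carton_b: Small card box, 36 x 56 x 80 mm, on the till's top at the rear; origin under its centre. Leave alone.
- nut_a_mid (a point): Loose green nut, 30 mm thick, 45 mm long, 75 to 95 mm beyond the coin pot; its centre. Leave alone.
- nut_b_mid (a point): Loose green nut, 28 mm thick, 42 mm long, about 110 to 130 mm to the left of the coin pot; its centre. Leave alone.
Mind the look-alikes: they are no part of the job. Of the things that look like the part that bears pot_center, take the one that is nearest to the robot's base at the start.

How it is judged:
On the way, in this order (a step that is already met when the one before it is completed fails the run):
1. the button has been pressed and the drawer has sprung out, the coin pot not yet in it (value of joint drawer above 0.085 m and not (x of pot_center in the frame of drawer_floor between -0.073 and 0.073 m and y of pot_center in the frame of drawer_floor between -0.07 and 0.07 m and z of pot_center in the frame of drawer_floor between 0.005 and 0.04 m)), for 0.1 s.
2. the coin pot stands or lies inside the open drawer, let go (x of pot_center in the frame of drawer_floor between -0.073 and 0.073 m and y of pot_center in the frame of drawer_floor between -0.07 and 0.07 m and z of pot_center in the frame of drawer_floor between 0.005 and 0.04 m and value of joint drawer above 0.05 m and contact force between the fingers and anything else below 0.3 N and linear speed of coin_pot below 0.03 m/s), for 0.2 s.
At the end, for the whole second after the job is handed in: The drawer is latched shut by itself (reading below 0.004 m and at rest, where an unlatched drawer springs out), the button is up (below 0.002 m), and the coin pot is at rest inside the drawer, in any attitude: its centre within the drawer's walls and 5 to 40 mm above the drawer's floor (value of joint drawer between -0.003 and 0.004 m and velocity of joint drawer below 0.005 m/s and value of joint release below 0.002 m and x of pot_center in the frame of drawer_floor between -0.073 and 0.073 m and y of pot_center in the frame of drawer_floor between -0.07 and 0.07 m and z of pot_center in the frame of drawer_floor between 0.005 and 0.04 m and linear speed of coin_pot below 0.02 m/s); the robot touches nothing.
It fails at once if the till, its drawer or its button is pressed with more than 24 N (contact force between any of the fingers, the arm and till above 24 N).
It fails at once if one of the other goods is moved by more than 30 mm (distance of any of jar, bucket, tub, carton_a, carton_b, nut_a_mid, nut_b_mid from where it was at the start of the episode above 0.03 m).
It also fails if it takes over 72 s, if anything falls off the work surface, if the arm or the gripper's body presses on something with over 40 N, if the wrist force passes 120 N, or if a joint passes its speed limit or range.

### The arm

A 6-joint arm with a two-finger parallel gripper is mounted at the origin on the work surface. World frame = base frame: x ahead of the robot, y to its left, z up, the work surface at z = 0. Lengths are in m, angles in rad, forces in N, time in s.
With the tool pointing down it reaches from about 0.35 to 0.8 m from the base axis. Payload 7.3 kg.
Tool frame: the origin (TCP) lies between the finger pads; the fingertips stand 25 mm ahead of it and the grasp point (between the pads) lies 6 mm ahead of it (r.tip_extent is the distance from the TCP to the fingertips, in m); z points along the fingers, y is the direction in which the jaws open and shut (so a half turn about z gives the same grasp; the last joint's range is limited). The gripper opens to 85 mm and grips with 20 to 120 N. Pads are 22 mm wide; open, the fingers measure 114 mm over their backs; the gripper's body (76 mm by 85 mm) begins 54 mm behind the grasp point. The pads swing forward as they close: fully open they stand 13 mm farther back than shut.
Start: joints at [-1.284, 0.342, 1.524, -0, 1.275, -0.146], TCP at [0.22, -0.477, 0.256] pointing down, gripper open.
Joint ranges: [-2.53, 2.53], [-0.77, 2.02], [0.04, 2.7], [-1, 4.14], [0.28, 2.66], [-3.11, 3.11]. Speed limits (rad/s): [2.57, 2.57, 3.14, 3.14, 3.14, 3.14].

### API

Orientations are given as a unit quaternion [x, y, z, w].
In Python, from workcell import r, command_gripper, optics gives the robot as it stands. The module is installed in compiled form; this text tells all that it offers. Calls block until the motion is done:
- r.reach(position, orientation): joint-space move of the TCP to a pose.
- r.move_straight(position, orientation=None, speed=0.15, max_force=None): straight line of the TCP; orientation=None keeps the orientation; speed is the mean speed in m/s. With max_force (N) it stops when the force on the tool has changed by that much, and returns True; else False.
- r.movej(angles): joint-space move.
- command_gripper(opening, force=None): finger opening in m; force is the grip in N (None keeps the last); returns when the fingers have stopped.
- r.hold(seconds).
- r.solve_ik(position, orientation): joint angles nearest the present ones, or None.
- r.read_state(): the state.
- optics.get_image(name): name is "scene" or "top" or "wrist"; returns (picture, depth): 480x640x3 uint8, red, green, blue; 480x640 float32, m along the optical axis (not along the pixel's ray), 0 where there is no reading.
- optics.camera_model(name): a dict with "K" (3x3 intrinsics, pixels), "R" (3x3) and "t" (3): a world point X has camera coordinates R X + t; the wrist camera has in their place "tool_from_camera" (4x4, takes a point from camera to tool coordinates, whose origin is the TCP and whose axes are the flange's). Camera axes: x right, y down, z forward; pixel columns grow to the right and rows downward; lengths in m; the calibration is good to about 2 mm. A picture is of the moment at which its call begins: read the wrist's pose just before it. camera_model takes no time and is no camera call.
A pose or a line that the arm cannot do raises r.PlanningError and nothing moves.
- r.finish_job(): hands the job in, once; it reports no verdict.
The state is a dict: "time_s": time; "joint_positions": joint angles; "dq": joint speeds; "tau": joint torques, N m; "eef_pos": TCP position; "eef_rot": TCP orientation; "contact_force": force on the tool from outside, world axes, zero at the start; "torque": the same for the moment, N m; "grip_width": finger opening in m.
Only numpy, scipy, OpenCV 4.12 (cv2) and the standard library are available. Lean on these libraries where they do the work, as an engineer would, in place of code of your own. Each camera call takes 0.05 s, during which the arm holds its last target.

## Working session

There is one attempt and no reset: what is moved stays moved. The work goes in short steps, each a Python script; the robot and the scene stay as the last script left them, time stands still between calls to the robot, and variables do not carry over. Pictures are saved under pics/ and viewed, and the job is handed in when it is done.

```bash
mkdir -p pics
python3 - <<'E'
from workcell import r, command_gripper, optics
import cv2,numpy as np
for n in ["scene","top"]:
    im,d=optics.get_image(n); cv2.imwrite(f"pics/{n}0.png",im[:,:,::-1]); np.savez(f"pics/{n}0.npz",im=im,d=d)
    m=optics.camera_model(n); print(n,{k:np.round(v,4).tolist() for k,v in m.items() if k in "KRt"})
print(optics.camera_model("wrist"))
s=r.read_state(); print(s["time_s"],s["eef_pos"],s["eef_rot"],s["contact_force"],s["grip_width"])
E
```

```text
scene {'K': [[475.4587, 0.0, 324.3791], [0.0, 475.4587, 235.9904], [0.0, 0.0, 1.0]], 'R': [[-0.9998, 0.0005, -0.0197], [0.0155, 0.6401, -0.7681], [0.0123, -0.7683, -0.64]], 't': [0.6164, -0.0719, 1.1747]}
top {'K': [[555.096, 0.0, 317.8257], [0.0, 555.096, 242.8499], [0.0, 0.0, 1.0]], 'R': [[0.0165, -0.9999, -0.0049], [-0.997, -0.0161, -0.0756], [0.0755, 0.0061, -0.9971]], 't': [0.2128, 0.6104, 1.4235]}
{'K': array([[412.74586724,   0.        , 319.73723353],
       [  0.        , 412.74586724, 232.72177841],
       [  0.        ,   0.        ,   1.        ]]), 'tool_from_camera': array([[-1.07996004e-04, -9.64124504e-01, -2.65450426e-01,
         6.73946665e-02],
       [ 9.99999945e-01, -2.12504620e-05, -3.29658188e-04,
         1.28443625e-03],
       [ 3.12190593e-04, -2.65450447e-01,  9.64124454e-01,
        -1.17690252e-01],
       [ 0.00000000e+00,  0.00000000e+00,  0.00000000e+00,
         1.00000000e+00]])}
0.1 [ 0.22011663 -0.47627081  0.25569618] [ 9.76681243e-01  2.14693440e-01 -5.36922783e-05 -6.87746880e-04] [ 0.83062948 -0.19515599  0.26738038] 0.08544961463098152
```

View pics/scene0.png

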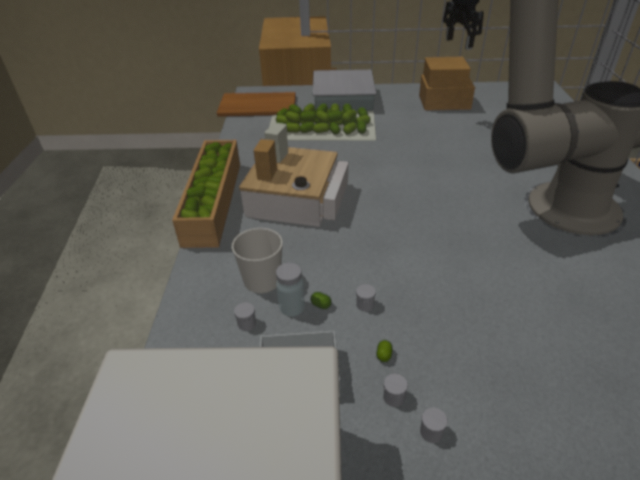

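View pics/top0.png

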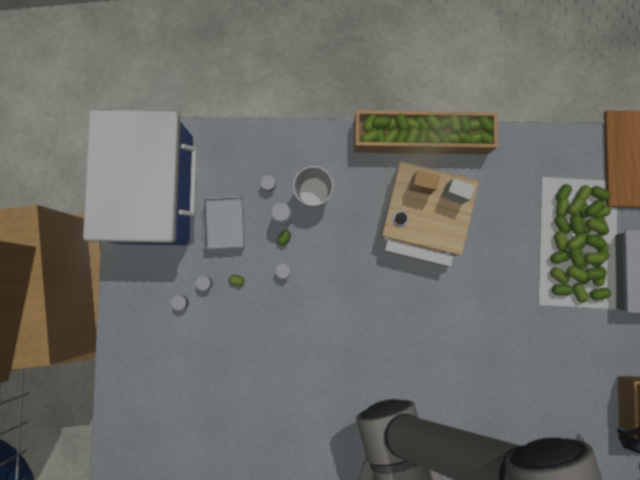

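The top view shows four white-lidded pots at about (282,271), (203,284), (179,303) and (268,184). The base projects to about (401,481), so (282,271) is nearest. One nut lies about 85 mm beyond it at (284,237) and the other about 115 mm to its left at (236,280), which matches the description. I'll confirm with a crop and measure.

```bash
cat > h.py <<'E'
import numpy as np,cv2
from workcell import r, command_gripper, optics
def ray(n,u,v,z):
    m=optics.camera_model(n);K,R,t=m["K"],m["R"],m["t"]
    d=R.T@np.linalg.solve(K,[u,v,1.]);c=-R.T@t
    return c+d*(z-c[2])/d[2]
def pts(n,D):
    m=optics.camera_model(n);K,R,t=m["K"],m["R"],m["t"]
    v,u=np.mgrid[:480,:640]
    P=np.stack([(u-K[0,2])/K[0,0]*D,(v-K[1,2])/K[1,1]*D,D],-1)
    return (P-t)@R
def proj(n,X):
    m=optics.camera_model(n);p=m["K"]@(m["R"]@np.array(X)+m["t"]);return p[:2]/p[2]
E
python3 - <<'E'
from h import *
z=np.load("pics/top0.npz");im,D=z["im"],z["d"]
P=pts("top",D)
cv2.imwrite("pics/crop_pots.png",cv2.resize(im[160:330,160:330,::-1],None,fx=3.4,fy=3.4,interpolation=cv2.INTER_CUBIC))
cv2.imwrite("pics/crop_till.png",cv2.resize(im[150:280,370:490,::-1],None,fx=4.5,fy=4.5,interpolation=cv2.INTER_CUBIC))
for n,u,v in [("pot",282,271),("p2",203,284),("p3",179,303),("p4",268,184),("jar",281,212),("btn",401,218),("tilltop",430,230),("front",418,252)]:
    print(n,P[v,u].round(4),ray("top",u,v,.04).round(4))
# pot: points height .02-.06 near
for c,lo,hi in [((282,271),.033,.05)]:
    m=(P[...,2]>lo)&(P[...,2]<hi); m[:255]=0;m[290:]=0;m[:,:265]=0;m[:,300:]=0
    print("pot pts",m.sum(),np.argwhere(m).mean(0),P[m].mean(0),P[m].min(0),P[m].max(0))
h=P[...,2]
m=((h>.08)&(h<.1)).astype(np.uint8); m[:150]=0;m[280:]=0;m[:,:370]=0;m[:,495:]=0
q=P[m>0]; print("till",len(q),q.mean(0)); rc=cv2.minAreaRect(q[:,:2].astype(np.float32)); print(rc, cv2.boxPoints(rc).round(4).tolist())
m=(h>.06)&(h<.078); m[:235]=0;m[280:]=0;m[:,:370]=0;m[:,495:]=0
q=P[m]; print("front",len(q),q.mean(0)); rc=cv2.minAreaRect(q[:,:2].astype(np.float32)); print(rc)
m=(h>.1)&(h<.125); m[:205]=0;m[232:]=0;m[:,:385]=0;m[:,418:]=0
q=P[m]; print("btn",len(q),q.mean(0),q.min(0),q.max(0))
E
```

```text
pot [0.5317 0.3136 0.0384] [0.5317 0.3135 0.04  ]
p2 [0.495  0.515  0.0424] [0.495  0.5155 0.04  ]
p3 [0.4456 0.5748 0.0425] [0.4455 0.5754 0.04  ]
p4 [0.7574 0.355  0.0372] [0.7569 0.3547 0.04  ]
jar [0.677  0.3153 0.0949] [0.6842 0.3193 0.04  ]
btn [0.6658 0.0178 0.1027] [0.6735 0.0088 0.04  ]
tilltop [ 0.6389 -0.0571  0.0855] [ 0.6436 -0.0661  0.04  ]
front [ 0.5841 -0.0294  0.0739] [ 0.5862 -0.0353  0.04  ]
pot pts 166 [270.30722892 282.15662651] [0.53345981 0.31313057 0.0396124 ] [0.51618543 0.29533193 0.03321504] [0.55221253 0.33174123 0.04585428]
till 5087 [ 0.68368215 -0.05184651  0.08926268]
((0.6818847060203552, -0.053517892956733704), (0.20447753369808197, 0.22425100207328796), 77.13311767578125) [[0.5497999787330627, -0.1281999945640564], [0.7684000134468079, -0.17820000648498535], [0.8140000104904175, 0.021199999377131462], [0.595300018787384, 0.07109999656677246]]
front 740 [ 0.58345991 -0.02956837  0.0728537 ]
((0.5859192609786987, -0.0337396115064621), (0.18959735333919525, 0.03469818830490112), 76.91551208496094)
btn 115 [0.66654144 0.01965484 0.10670049] [0.65270504 0.00569437 0.10071234] [0.68052248 0.03341936 0.11455021]
```

```bash
sleep 1
```

```text
(no output)
```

View pics/crop_pots.png

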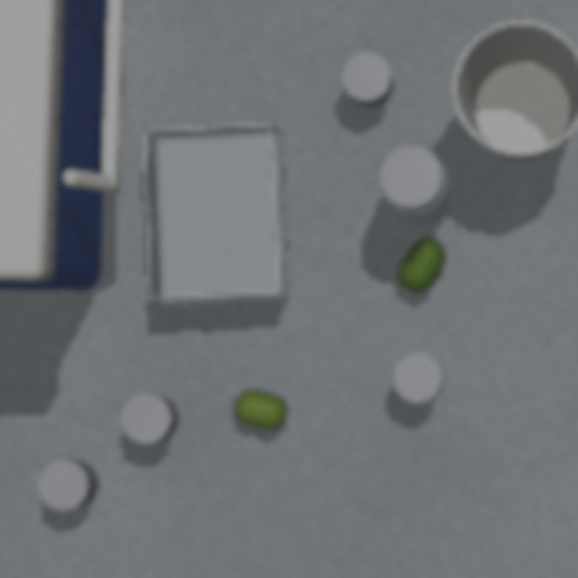

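View pics/crop_till.png

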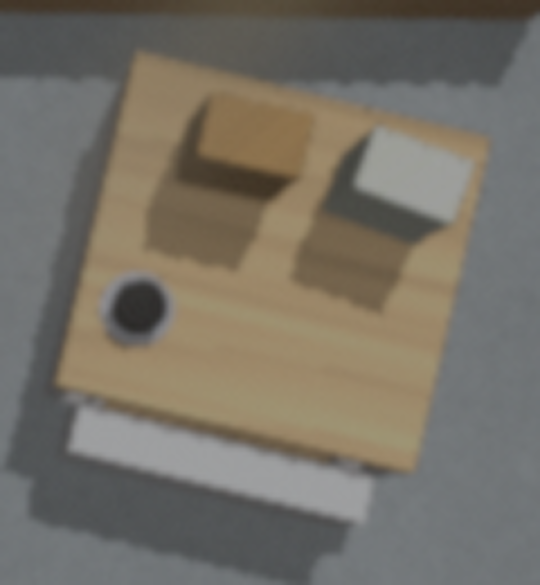

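The crop confirms the nearest pot at crop (416,378), with nuts above it and to its left. The till crop shows the top's corners, the button at crop (137,305), and the drawer front on the near side.

Run:
```python
from h import *
c=np.array([(135,50),(490,135),(413,470),(57,385)])/4.5+[370,150]-.4
w=np.array([ray("top",*p,.09) for p in c]); print(w.round(4))
ctr=w.mean(0)
ax=((w[0]-w[3])+(w[1]-w[2]))/2; ay=((w[0]-w[1])+(w[3]-w[2]))/2
print(ctr,np.linalg.norm(ax),np.linalg.norm(ay),np.degrees(np.arctan2(ax[1],ax[0])),np.degrees(np.arctan2(-ay[0],ay[1])))
b=np.array([137,305])/4.5+[370,150]-.4; print("btn",ray("top",*b,.108))
f=np.array([(72,453),(362,522),(375,478),(82,405)])/4.5+[370,150]-.4
print("front",np.array([ray("top",*p,.074) for p in f]).round(4))
# refine via scene
z=np.load("pics/scene0.npz");im=z["im"]
cv2.imwrite("pics/crop_scene.png",cv2.resize(im[110:340,220:400,::-1],None,fx=2.6,fy=2.6,interpolation=cv2.INTER_CUBIC))
for nm,X in [("btn",ray("top",*b,.108)),("c3",w[3]),("pot",[.533,.313,.04])]: print(nm,proj("scene",X))
p=np.array([416,378])/3.4+160-.4; print("pot",ray("top",*p,.04))
```

```text
[[ 0.8122  0.0203  0.09  ]
 [ 0.7672 -0.1774  0.09  ]
 [ 0.5798 -0.1341  0.09  ]
 [ 0.6236  0.0624  0.09  ]]
[ 0.69571497 -0.0572216   0.09      ] 0.19279916800470404 0.2020174811322074 -12.801500681868438 -12.699166106717371
btn [0.6666322  0.02095153 0.108     ]
front [[ 0.5871  0.0519  0.074 ]
 [ 0.5513 -0.1097  0.074 ]
 [ 0.5759 -0.117   0.074 ]
 [ 0.6141  0.0465  0.074 ]]
btn [301.74371481 179.17367792]
c3 [320.44712888 195.58789455]
pot [367.41482069 291.02903104]
pot [0.53223262 0.31360135 0.04      ]
```

```bash
sleep 1
```

```text
(no output)
```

View pics/crop_scene.png

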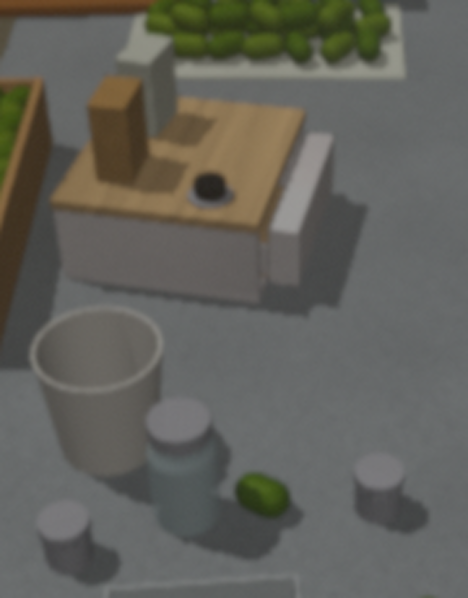

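```bash
cat >> h.py <<'E'
PSI=np.radians(180-12.75)
QD=[np.cos(PSI/2),np.sin(PSI/2),0,0]
U=np.array([np.cos(np.radians(-12.75)),np.sin(np.radians(-12.75)),0]);V=np.array([-U[1],U[0],0])
C=np.array([0.6957,-0.0572,0])
def W(x,y,z): return C+U*x+V*y+[0,0,z]
def st():
    s=r.read_state(); return s["time_s"],np.array(s["eef_pos"]),np.array(s["contact_force"]),s["grip_width"]
E
python3 - <<'E'
from h import *
print(r.tip_extent)
b=np.array([.6665,.0209,0])
print("btn in till",(b-C)@U,(b-C)@V, "IK",r.solve_ik(b+[0,0,.16],QD))
command_gripper(0.0,30)
r.reach(b+[0,0,.108+.025+.025],QD)
r.hold(.2); a=st(); print(a, r.tip_extent)
z0=.108+.025
hit=r.move_straight(b+[0,0,z0+.004],speed=.05,max_force=6); print(hit,st())
hit=r.move_straight(b+[0,0,z0-.011],speed=.012,max_force=11); print(hit,st())
r.hold(.15); print(st())
r.move_straight(b+[0,0,z0+.08],speed=.15); print(st())
im,d=optics.get_image("top"); cv2.imwrite("pics/top1.png",im[:,:,::-1]); np.savez("pics/top1.npz",im=im,d=d)
E
```

```text
0.025
btn in till -0.04571646543402781 0.069729870129087 IK [-8.34769275e-02  6.81063154e-01  1.22168436e+00 -4.44089210e-16
  1.23884513e+00 -1.43174377e+00]
(3.4667, array([0.66651985, 0.02009354, 0.15817554]), array([-0.06733261, -0.15313611,  0.11178854]), -9.08889779884428e-05) 0.025
False (4.0333, array([0.66645436, 0.02095666, 0.13668118]), array([ 0.85114033, -0.01073102, -0.04176337]), -5.537655746159551e-05)
False (5.4333, array([0.66709609, 0.02101569, 0.12307349]), array([-0.14950476,  0.7175558 ,  6.84119893]), -4.835890687115708e-05)
(5.5833, array([0.66710163, 0.02097827, 0.12309517]), array([-2.09277139,  1.43430824,  7.54918617]), -0.00013782369706644165)
(6.3417, array([0.66591986, 0.02090108, 0.21152189]), array([-0.35268452,  0.52444969, -0.8450359 ]), -2.8147744461653622e-05)
```

```bash
sleep 1
```

```text
(no output)
```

View pics/top1.png

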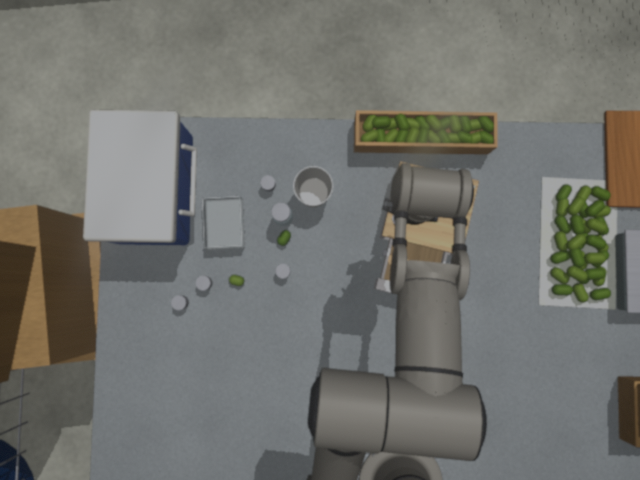

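The drawer has sprung out: brown interior at about (415,265), white front corner near (385,290). Now I'll grasp the pot, with a wrist look above it first.

Run:
```python
from h import *
p=np.array([.5325,.3135,0])
print(r.solve_ik(p+[0,0,.2],QD))
r.reach(p+[0,0,.22],QD)
command_gripper(0.085)
s=r.read_state()
im,d=optics.get_image("wrist"); cv2.imwrite("pics/w1.png",im[:,:,::-1])
im2,d2=optics.get_image("top"); cv2.imwrite("pics/top2.png",im2[:,:,::-1]); np.savez("pics/top2.npz",im=im2,d=d2)
from scipy.spatial.transform import Rotation as Ro
m=optics.camera_model("wrist");T=m["tool_from_camera"];K=m["K"]
Rw=Ro.from_quat(s["eef_rot"]).as_matrix();t=np.array(s["eef_pos"])
def wp(X):
    x=Rw.T@(np.array(X)-t); x=T[:3,:3].T@(x-T[:3,3]); q=K@x; return q[:2]/q[2]
print("pot lid predicted px",wp([.5325,.3135,.04]), st())
np.savez("pics/w1.npz",im=im,d=d,Rw=Rw,t=t)
P=pts("top",d2);h=P[...,2]
mm=(h>.06)&(h<.08); mm[:255]=0;mm[330:]=0;mm[:,:360]=0;mm[:,480:]=0
q=P[mm]; rc=cv2.minAreaRect(q[:,:2].astype(np.float32)); print("front",len(q),q.mean(0),rc)
```

```text
[ 4.08137677e-01  5.57256621e-01  1.33489294e+00 -4.44089210e-16
  1.24944309e+00 -9.40129170e-01]
pot lid predicted px [320.78727555 212.24689545] (8.5, array([0.53245906, 0.31356522, 0.22002436]), array([ 0.6411835 , -0.05873696, -0.48544722]), 0.08476577601870262)
front 773 [ 0.48670432 -0.00761293  0.07332077] ((0.4866713285446167, -0.008294373750686646), (0.17052072286605835, 0.028130710124969482), 76.96228790283203)
```

```bash
sleep 1
```

```text
(no output)
```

View pics/w1.png

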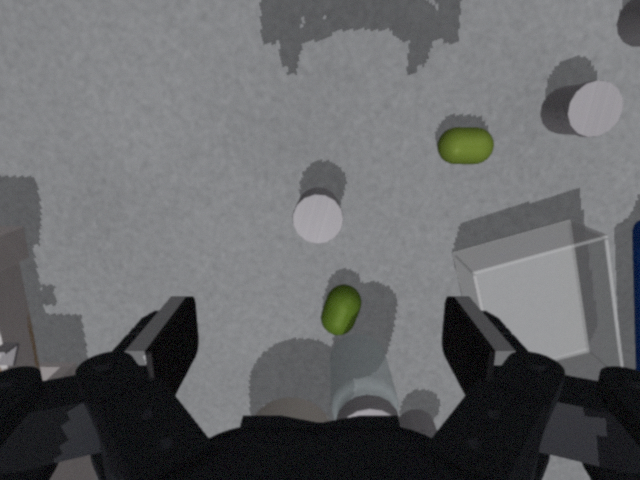

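View pics/top2.png

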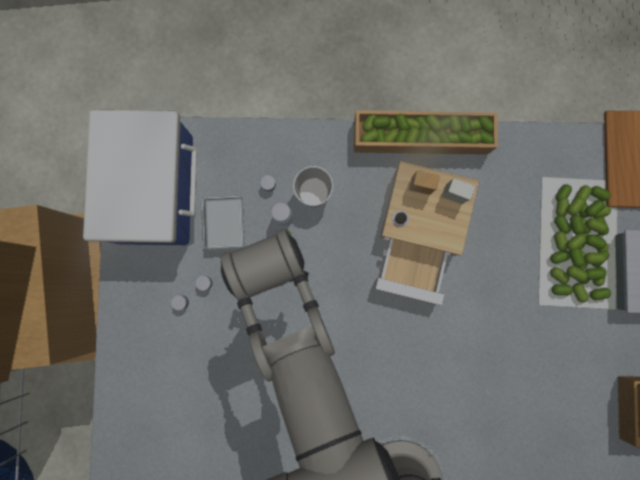

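The wrist view shows the pot lid at (318,218), about 4 mm farther along +x than predicted. The drawer front measured 100 mm out, as expected. I'll grasp with a small correction.

Run:
```python
from h import *
p=np.array([.5325,.3135,0])+U*.002
print(r.move_straight(p+[0,0,.06],QD,speed=.2,max_force=8))
print(r.move_straight(p+[0,0,.030],QD,speed=.06,max_force=6),st())
command_gripper(0.02,40); print(st())
r.move_straight(p+[0,0,.2],speed=.2)
r.hold(.1);print(st())
im,d=optics.get_image("wrist"); cv2.imwrite("pics/w2.png",im[:,:,::-1])
r.reach(W(-.15,.001,.2),QD)
print(st())
im,d=optics.get_image("wrist"); cv2.imwrite("pics/w3.png",im[:,:,::-1])
```

```text
False
False (10.1, array([0.53446577, 0.3130368 , 0.02980685]), array([ 0.0635208 , -0.16527111, -0.25622166]), 0.08518032654582437)
(10.6167, array([0.53457481, 0.31306921, 0.03043773]), array([-1.4315429 , -1.02063824,  3.59926772]), 0.035864803253314155)
(11.7167, array([0.53376829, 0.31274855, 0.19820939]), array([ 0.6023963 , -0.48093551, -2.22763027]), 0.0355758656833776)
(13.0417, array([ 0.54981955, -0.02217528,  0.20000715]), array([-0.50113831, -0.07458481, -1.40120466]), 0.035846133396401664)
```

```bash
sleep 1
```

```text
(no output)
```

View pics/w2.png

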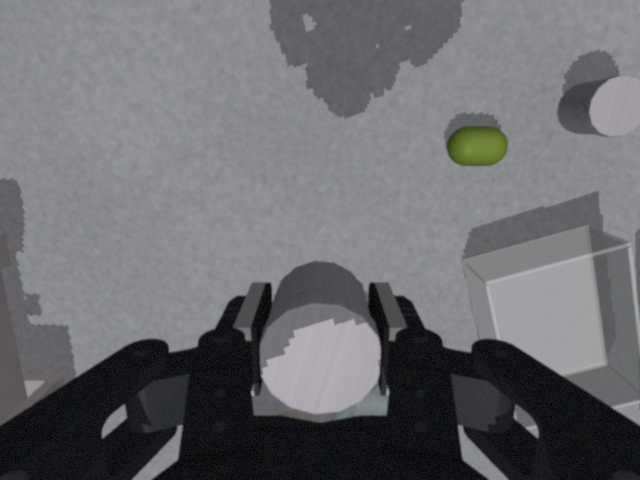

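View pics/w3.png

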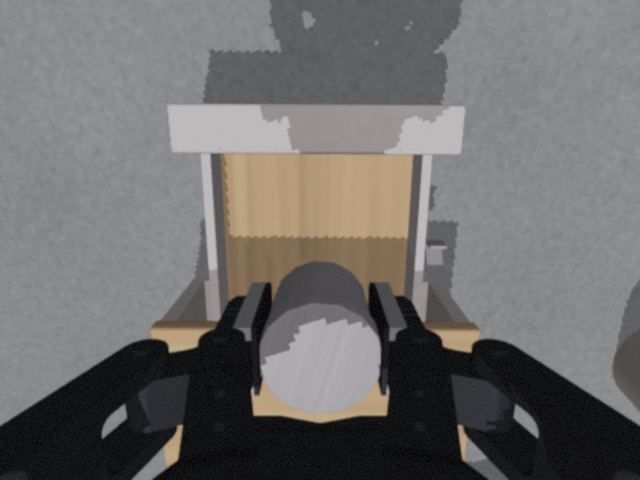

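The pot is held upright and centred over the open drawer (drawer walls at columns ~205–430, pot at 320). Lowering it now.

Run:
```python
from h import *
print(r.move_straight(W(-.152,.001,.075),QD,speed=.15,max_force=8),st())
print(r.move_straight(W(-.152,.001,.047),QD,speed=.03,max_force=5),st())
command_gripper(0.062,30); r.hold(.3); print(st())
r.move_straight(W(-.152,.001,.20),QD,speed=.15)
r.hold(.1); print(st())
im,d=optics.get_image("wrist"); cv2.imwrite("pics/w4.png",im[:,:,::-1])
```

```text
False (14.075, array([ 0.54832582, -0.02260566,  0.07577841]), array([ 0.09283095, -0.15511788, -0.59666346]), 0.03560918658853841)
True (14.95, array([ 0.54734931, -0.02263055,  0.0473994 ]), array([-0.01028428,  0.35937421,  4.56344274]), 0.03567385206683214)
(15.625, array([ 0.54658791, -0.02250401,  0.04651574]), array([0.23703187, 0.1509615 , 0.58791205]), 0.061895533594218795)
(16.9, array([ 0.54722037, -0.02260168,  0.19900111]), array([-0.05537585,  0.74594399,  0.34976819]), 0.062082371032537886)
```

```bash
sleep 1
```

```text
(no output)
```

View pics/w4.png

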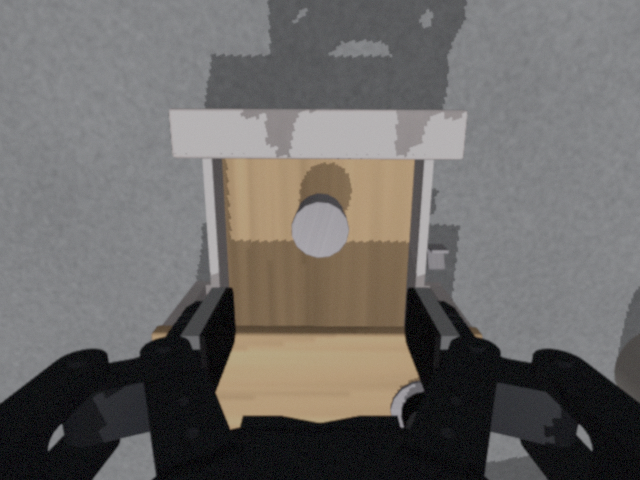

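The pot stands upright and free in the open drawer, lid at (320,230). Next I'll push the drawer, gently at first and then in small steps by feel.

Run:
```python
from h import *
r.move_straight(W(-.29,.001,.16),QD,speed=.25)
command_gripper(0.0,30)
r.move_straight(W(-.29,.001,.066),QD,speed=.2)
r.hold(.2)
F0=np.mean([(r.hold(.03),st()[2])[1] for _ in range(5)],0); print("F0",F0)
def ff():
    return -np.mean([(r.hold(.02),st()[2])[1]-F0 for _ in range(3)],0)@U
def xx(): return (st()[1]-C)@U
print(r.move_straight(W(-.236,.001,.066),QD,speed=.06,max_force=8),xx(),ff())
print(r.move_straight(W(-.19,.001,.066),QD,speed=.05,max_force=9),xx(),ff())
print(r.move_straight(W(-.144,.001,.066),QD,speed=.05,max_force=8),xx(),ff(),st()[0])
```

```text
F0 [ 0.14201151 -0.04103706  0.11015782]
False -0.2365858861159698 1.2178584613082146
False -0.19002932599230013 2.9933397809486166
False -0.14488646535882344 6.921234088831188 22.6
```

```bash
cat > push.py <<'E'
from h import *
import sys
F0=np.array([ 0.142,-0.041,0.110])
def ff(n=3):
    return -np.mean([(r.hold(.02),st()[2])[1]-F0 for _ in range(n)],0)@U
def xx(): return (st()[1]-C)@U
x=float(sys.argv[1]);x1=float(sys.argv[2]);mx=0
while x<x1:
    x+=.001
    h=r.move_straight(W(x,.001,.066),speed=.01,max_force=6)
    f=ff();print(round(x,4),h,round(xx(),4),round(f,2))
    mx=max(mx,f)
    if f>14 or h or f<mx-2.5: print("STOP");break
print(st()[0])
E
python3 push.py -.144 -.130
```

```text
-0.143 False -0.1442 7.3
-0.142 False -0.1432 7.96
-0.141 False -0.1422 7.77
-0.14 False -0.1413 7.65
-0.139 False -0.1403 8.24
-0.138 False -0.1394 8.6
-0.137 False -0.1384 9.13
-0.136 False -0.1375 8.38
-0.135 False -0.1365 9.13
-0.134 False -0.1347 6.14
STOP
25.6
```

The force dropped 3 N, so this may be the click, although I measured only about 9 N against the 11 N stated. I'll check the button and re-feel at the same place.

Run:
```python
from h import *
F0=np.array([ 0.142,-0.041,0.110])
print([round(float(-((r.hold(.05),st()[2])[1]-F0)@U),2) for _ in range(5)],(st()[1]-C)@U)
im,d=optics.get_image("scene"); a=np.load("pics/scene0.npz")["im"]
c=lambda i:cv2.resize(i[140:230,240:360,::-1],None,fx=3.3,fy=3.3,interpolation=cv2.INTER_CUBIC)
cv2.imwrite("pics/sc_cmp.png",np.hstack([c(a),c(im)]))
```

```text
[4.62, 6.67, 5.96, 5.81, 5.52] -0.13464943740263405
```

```bash
sleep 1
```

```text
(no output)
```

View pics/sc_cmp.png

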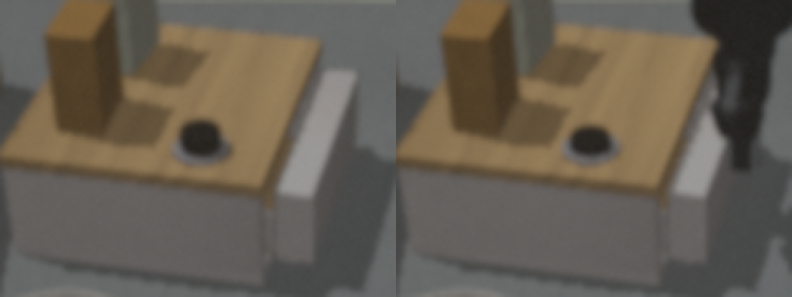

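The right view shows the button still dipped (flatter), with the ring shifted back a little. It isn't latched, so I keep pushing.

```bash
python3 push.py -.134 -.118
```

```text
-0.133 False -0.1335 5.31
-0.132 False -0.1324 4.72
-0.131 False -0.1315 5.42
-0.13 False -0.1305 5.41
-0.129 False -0.1297 5.92
-0.128 False -0.1297 9.53
-0.127 False -0.1297 12.95
-0.126 False -0.1296 17.03
STOP
28.3
```

That's a stiff stop at 17 N. I'll back off 3 mm at once and look.

Run:
```python
from h import *
F0=np.array([ 0.142,-0.041,0.110])
r.move_straight(W(-.1285,.001,.066),speed=.01)
print([round(float(-((r.hold(.03),st()[2])[1]-F0)@U),2) for _ in range(4)],(st()[1]-C)@U, (st()[1]-C)@V)
im,d=optics.get_image("scene"); a=np.load("pics/scene0.npz")["im"]
c=lambda i:cv2.resize(i[140:230,240:360,::-1],None,fx=3.3,fy=3.3,interpolation=cv2.INTER_CUBIC)
cv2.imwrite("pics/sc_cmp2.png",np.hstack([c(a),c(im)]))
im,d=optics.get_image("top"); cv2.imwrite("pics/top3.png",cv2.resize(im[150:330,350:510,::-1],None,fx=3.3,fy=3.3,interpolation=cv2.INTER_CUBIC))
```

```text
[7.06, 7.01, 7.29, 8.26] -0.12967818700202816 0.0008358564163349771
```

```bash
sleep 1
```

```text
(no output)
```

View pics/sc_cmp2.png

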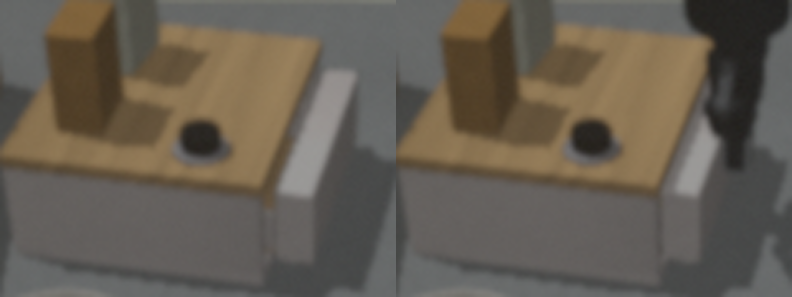

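View pics/top3.png

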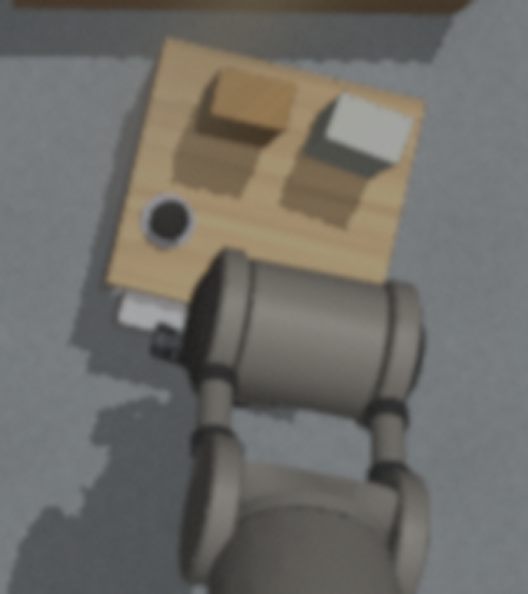

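The button looks up again with its ring still shifted back, so the click has happened. I'll back off slowly, feeling for where contact ends, and then verify.

Run:
```python
from h import *
F0=np.array([ 0.142,-0.041,0.110])
for x in np.arange(-.131,-.1551,-.002):
    r.move_straight(W(x,.001,.066),speed=.02)
    print(round((st()[1]-C)@U,4),round(float(-np.mean([(r.hold(.02),st()[2])[1]-F0 for _ in range(3)],0)@U),2))
r.move_straight(W(-.2,.001,.066),speed=.1)
r.move_straight(W(-.26,.001,.2),speed=.25)
r.reach([.3,-.38,.3],QD)
r.hold(.3);print(st())
im,d=optics.get_image("scene"); a=np.load("pics/scene0.npz")["im"]
c=lambda i:cv2.resize(i[140:230,240:360,::-1],None,fx=3.3,fy=3.3,interpolation=cv2.INTER_CUBIC)
cv2.imwrite("pics/sc_cmp3.png",np.hstack([c(a),c(im)]))
im,d=optics.get_image("top"); cv2.imwrite("pics/top4.png",im[:,:,::-1])
P=pts("top",d);h=P[...,2]
m=(h>.06)&(h<.078); m[:235]=0;m[330:]=0;m[:,:370]=0;m[:,495:]=0
q=P[m]; print("front",len(q),q.mean(0),((q.mean(0)-C)@U)," before -0.1156 ref",)
a=np.load("pics/top0.npz"); P0=pts("top",a["d"]);h0=P0[...,2]
m=(h0>.06)&(h0<.078); m[:235]=0;m[330:]=0;m[:,:370]=0;m[:,495:]=0
print("start",(P0[m].mean(0)-C)@U)
```

```text
-0.1317 6.0
-0.1335 4.8
-0.1352 5.31
-0.1367 3.07
-0.1384 0.52
-0.141 0.1
-0.1431 0.32
-0.1452 -0.27
-0.1472 -0.18
-0.1491 0.12
-0.1512 0.13
-0.1532 0.15
-0.1552 0.09
(36.0417, array([ 0.30043077, -0.37958517,  0.29998532]), array([-0.22981606, -0.16967851,  0.66651967]), 0.0004296226942536072)
front 743 [ 0.58345275 -0.02976612  0.07248128] -0.11553407703340075  before -0.1156 ref
start -0.11557073701869036
```

```bash
sleep 1
```

```text
(no output)
```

View pics/sc_cmp3.png

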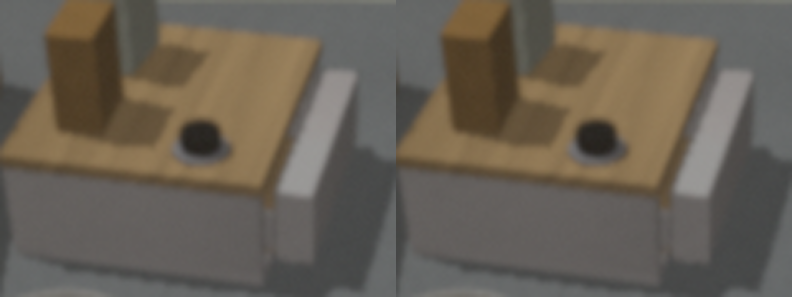

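View pics/top4.png

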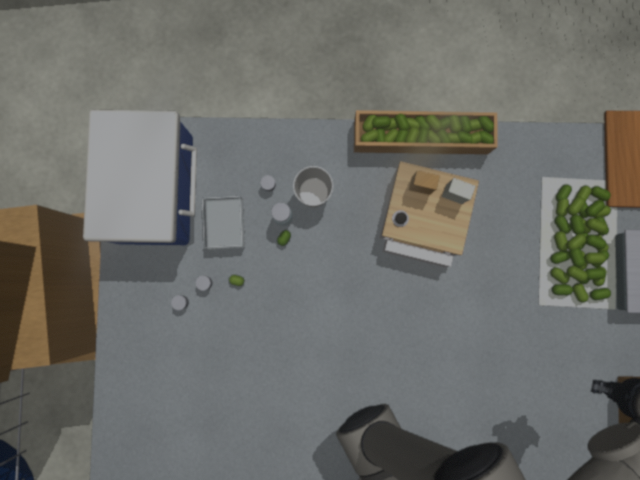

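The drawer stays shut at its starting position (front at −0.1155 m in the till frame, as before). The button at (401,218) is up, the pot's old place at (282,271) is empty, and the other goods haven't moved. Handing in.

```bash
python3 -c "
from h import *
r.finish_job()"
```

```text
the job is handed in; nothing more can be done
```

I pressed the button and the drawer sprang out. I set the nearest coin pot upright in it, pushed the drawer until it clicked, and handed the job in. No verdict was reported. The clock read about 36 s at the last check, against the 72 s limit.

**Final checks:**
- **Drawer:** contact ended as I drew the fingers back, and the drawer stayed shut by itself. Its front measured −0.1155 m in the till frame, against −0.1156 m at the start.
- **Button and other goods:** the button is up. Comparing the before and after pictures by eye, the other goods are where they were.
- **Pot:** I saw it standing free in the open drawer, but could not see it once the drawer was shut.

**What disagreed:**
- **First drop:** I took a 3 N force drop for the click, but the picture showed the button still dipped, so I kept pushing.
- **The click:** I did not feel it separately. The steady force readings peaked near 9 N, not the stated 11 N.
- **Hard stop:** I ran briefly onto it at about 17 N, which is under the 20 N limit. I realised the drawer had clicked from the button being up again.

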